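# Pack detached frame ornaments into their foam cradles

## Task

Four gilded ornaments have come off the picture frame: put each of them into the foam cradle whose recess is cut to its shape, the rosette in the round one, the square block in the square one, the straight moulding in the long one and the corner piece in the L-shaped one, lying flat on the floor of the recess. They are fragile, so set them down rather than drop them, and leave the amber bottle and the loupe standing where they are.

Things in the scene. Friction and masses are not known exactly. Their poses are not given: they have to be found in the camera images.
- rosette: Round ornament: disc 56 mm in diameter, 14 mm high, ringed with beads, with a central round boss 28 mm in diameter rising from 14 to 36 mm height (grip it by the boss). About 0.1 kg. Origin: centre of the underside, z up. Gilded wood, gold-coloured.
- block: Square ornament: base 56 x 56 mm, 14 mm high, with a central square boss 28 x 28 mm (sides parallel to x and y) rising to 36 mm (grip it by the boss). About 0.12 kg. Origin: centre of the underside, z up. Gilded wood, gold-coloured.
- strip: Straight piece of moulding: base 110 mm (along its x) x 26 mm (along y), 14 mm high, with a central ridge 104 mm long along x and 14 mm wide rising to 36 mm (grip it by the ridge). About 0.11 kg. Origin: centre of the underside, z up. Gilded wood, gold-coloured.
- corner: Gilded L-shaped piece, 0.13 kg: two arms 26 mm wide, 80 mm outer length, base 14 mm high, each with a ridge 14 mm wide on its centreline rising to 36 mm (grip one ridge). Origin: underside, centre of the 80 x 80 mm square enclosing the L. Arm centrelines: one along x at y = -27 mm, one along y at x = -27 mm; outer corner (-40, -40) mm, (+x, +y) quarter empty. Centre of mass (-11, -11) mm.
- cradle_round: Foam cradle for the rosette: 100 x 100 mm slab with a round recess 72 mm in diameter at its centre. Fixed grey foam slab 18 mm high; recess 10 mm deep with a dark floor, 8 mm above the table. Origin: centre of the underside, z up.
- cradle_square: Foam cradle for the square block: 100 x 100 mm slab with a square recess 72 x 72 mm at its centre, sides parallel to x and y. Fixed grey foam slab 18 mm high; recess 10 mm deep with a dark floor, 8 mm above the table. Origin: centre of the underside, z up.
- cradle_long: Foam cradle for the straight moulding: 154 mm (along x) x 70 mm (along y) slab with a central recess 126 mm (along x) x 42 mm (along y). Fixed grey foam slab 18 mm high; recess 10 mm deep with a dark floor, 8 mm above the table. Origin: centre of the underside, z up.
- cradle_corner: Foam cradle for the L: fixed grey slab 124 x 124 x 18 mm. L-shaped recess 10 mm deep, dark floor 8 mm above the table: channels 42 mm wide, 96 mm outer length, centrelines along x at y = -27 mm and along y at x = -27 mm, outer corner (-48, -48) mm. With equal position and yaw the piece fits with 8 mm to spare all round. Origin: centre of the underside.
- bottle: Small closed amber glass bottle, 34 mm in diameter, 60 mm high, standing loose among the work; to be left alone. Origin: centre of the underside.
- loupe: Black loupe, a cup about 36 mm in diameter and 30 mm high, standing loose among the work; to be left alone. Origin: centre of the underside.
Things that resemble listed ones, but are neither listed nor needed, are in the scene too. What is shaped like the corner but black is not meant.

How it is judged:
By the outcome, as a careful person would: the job done as asked, in the order asked, and still so for the second after the job is handed in, with the robot touching nothing.
It also fails if it takes over 96 s, if anything falls off the work surface, if the arm or the gripper's body presses on something with over 40 N, if the wrist force passes 120 N, or if a joint passes its speed limit or range.

## Robot

A 6-joint arm with a two-finger parallel gripper is mounted at the origin on the work surface. World frame = base frame: x ahead of the robot, y to its left, z up, the work surface at z = 0. Lengths are in m, angles in rad, forces in N, time in s.
With the tool pointing down it reaches from about 0.35 to 0.925 m from the base axis. Payload 6.4 kg.
Tool frame: the origin (TCP) lies between the finger pads; the fingertips stand 17 mm ahead of it and the grasp point (between the pads) lies 2 mm behind it (nose_length is the z of the fingertips in the tool frame, in m); z points along the fingers, y is the line along which they close (so a half turn about z gives the same grasp; the last joint's range is limited). The gripper opens to 94 mm and grips with 3 to 60 N. Pads are 16 mm wide; open, the fingers measure 119 mm over their backs; the gripper's body (75 mm by 177 mm) begins 78 mm behind the grasp point.
Start: joints at [-1.462, 0.245, 1.558, -0, 1.339, -0.174], TCP at [0.181, -0.624, 0.222] pointing down, gripper open.
Joint ranges: [-3.13, 3.13], [-1.02, 2.26], [0.13, 2.54], [-0.95, 4.09], [0.21, 2.88], [-2.74, 2.74]. Speed limits (rad/s): [2.57, 2.57, 3.14, 3.14, 3.14, 3.14].

## Interface

Orientations are given as a 3x3 rotation matrix whose columns are the frame's x, y, z axes.
In Python, from station import get_obs, capture, get_calibration, finish_job, nose_length gives the robot as it stands. The module is installed in compiled form; this text tells all that it offers.
- The arm moves only by the tool carry_out, never from a script. Its argument "motion" is a list of rows, each a list of 5 numbers: the opening, from -1 (shut) to 1 (fully open), then the shift along the tool's x, y, z normalised to -1 to 1, where 1 is 120 mm, then the turn about the tool's z normalised to -1 to 1, where 1 is 180 degrees. In form: [[hand, x, y, z, roll], ...]. A call has 1 to 8 rows; each row is the pose to reach, as a shift and turn from the pose commanded when the call began, along the tool's axes at that moment, turning the shorter way round; what a row does not reach only later rows make up. A row lasts 1/10 s, in which the tool goes at most 50 mm and 8.59 degrees, less where a joint would pass 70% of its speed; a pose out of reach is approached as far as the arm can. A call with a number of a shift or a turn outside -1 to 1 is refused whole. A call with a gripper value outside its range is refused whole. The fingers move at their own pace and stop on an object; "squeeze" is the grip in N (left out, the last holds). Time passes only in rows, so rows that repeat a pose let the fingers close. It gives the time, the measured TCP pose, the force, the opening and the grip force at its end, in the units of the state.
- get_obs(): the state, without advancing time (a new reading comes with each control period).
- capture(name): name is "scene" or "side" or "wrist"; returns the picture (384x512x3 uint8, red, green, blue); there is no depth.
- get_calibration(name): a dict with "vfov" (degrees; the focal length in pixels is half the picture's height over the tangent of half this angle, whatever the lens; pixels are square), "cx", "cy" (the principal point, pixels), "rvec" (rotation vector, rad) and "tvec" (3), from world to camera coordinates, as OpenCV has them. Camera axes: x right, y down, z forward; pixel columns grow to the right and rows downward; lengths in m; the calibration is good to about 2 mm. The wrist camera is an equidistant fisheye: a pixel r from the principal point sees the ray r / f radians off the axis. A picture is of the moment at which its call begins: read the wrist's pose just before it. get_calibration takes no time and is no camera call; for the wrist camera it gives the pose at the moment of the call.
- finish_job(): hands the job in; it is judged then, once.
The state is a dict: "clock": time; "joint_positions": joint angles; "qvel": joint speeds; "joint_torque": joint torques, N m; "tool_pos": TCP position; "tcp_rot": TCP orientation; "ft_force": force on the tool from outside, world axes, zero at the start; "ft_torque": the same for the moment, N m; "width": finger opening in m; "grip_force": force on a finger pad.
Only numpy, scipy, OpenCV 4.12 (cv2) and the standard library are available. Lean on these libraries where they do the work, as an engineer would, in place of code of your own. Each camera call takes 0.05 s, during which the arm holds its last target. There are 200 camera calls.

## Working session

There is one attempt and no reset: what is moved stays moved. The work goes in short steps, Python scripts to look and compute and a tool call to move; the robot and the scene stay as the last step left them, time stands still between calls to the robot, and variables do not carry over. Pictures are saved under pics/ and viewed, at most 14 in all, crops included, and the job is handed in when it is done.

Besides the shell and the picture viewer there is one more tool, called after "Emit:" as name(argument=value, ...) on one line, values as JSON. carry_out: Moves the arm, as the interface text tells. Scaled input: -1 to 1 covers 120 mm each way for a shift and 180 degrees each way for a turn. Its arguments: {"type":"object","properties":{"motion":{"type":"array"},"squeeze":{"type":"number"}},"required":["motion"]}

```bash
mkdir -p pics; python3 - <<'E'
from station import *
import cv2
o=get_obs();print({k:o[k] for k in('clock','tool_pos','tcp_rot','width','ft_force')},nose_length)
for n in('scene','side','wrist'):
    print(n,get_calibration(n)); cv2.imwrite(f'pics/{n}0.png',capture(n)[:,:,::-1])
E
```

```text
{'clock': 0.0, 'tool_pos': array([ 0.1813222 , -0.62362678,  0.22138635]), 'tcp_rot': array([[ 9.60271633e-01,  2.79066902e-01, -2.33764706e-04],
       [ 2.79066851e-01, -9.60269914e-01,  1.83967352e-03],
       [ 2.88914775e-04, -1.83182227e-03, -9.99998280e-01]]), 'width': 0.093873809221548, 'ft_force': array([0.33569877, 0.51541694, 0.62049683])} 0.017
scene {'vfov': 43.511448542624834, 'cx': 247.89581960308544, 'cy': 191.05949206760994, 'rvec': array([ 1.07624614,  2.44498612, -0.93957357]), 'tvec': array([ 0.30065961, -0.19807754,  1.48985784])}
side {'vfov': 50.301392318082854, 'cx': 254.4712191999184, 'cy': 194.97793862424766, 'rvec': array([ 0.86204209, -2.28483082,  1.33184431]), 'tvec': array([0.32499353, 0.16092253, 0.87748279])}
wrist {'vfov': 65.70646984690485, 'cx': 253.2144699912693, 'cy': 196.49109052940898, 'rvec': array([-2.3437975 ,  1.75876322,  0.22863918]), 'tvec': array([-0.64967092, -0.02668728,  0.39093671])}
```

View pics/scene0.png

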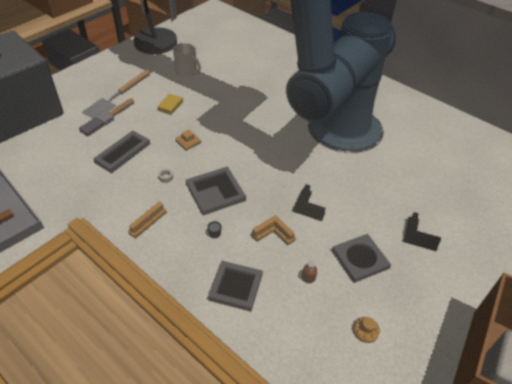

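View pics/side0.png

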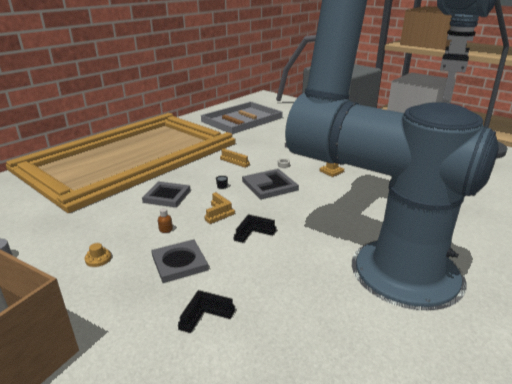

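Scene view: rosette (366,329), block (188,139), strip (147,218) and corner (273,229). Cradles: round (361,257), square (236,285), long (122,150), L (216,190).

Look-alikes:
- Black Ls at (308,204) and (420,233): the gold L at (273,229) is the one wanted.
- Yellow pad (170,104): not the block, since it has no boss.
- Picture-frame mouldings and the tray's sticks at (5,215): not the strip.
- Ring (165,175): not the rosette.

In the side view the bottle is at (165,222) and the loupe at (222,182).

```bash
cat > h.py <<'E'
import numpy as np, cv2
from station import *
from scipy.spatial.transform import Rotation as R
def cam(n,c=None):
    c=c or get_calibration(n); return dict(n=n,f=192/np.tan(np.radians(c['vfov'])/2),c=np.array([c['cx'],c['cy']]),R=cv2.Rodrigues(c['rvec'])[0],t=np.array(c['tvec']))
def proj(C,P):
    q=np.atleast_2d(P)@C['R'].T+C['t']
    if C['n']=='wrist':
        r=np.linalg.norm(q[:,:2],axis=1)+1e-12; th=np.arctan2(r,q[:,2]); return C['c']+C['f']*(th/r)[:,None]*q[:,:2]
    return C['c']+C['f']*q[:,:2]/q[:,2:]
def ray(C,px):
    d=(np.array(px,float)-C['c'])/C['f']
    if C['n']=='wrist':
        th=np.linalg.norm(d)+1e-12; v=np.r_[d/th*np.sin(th),np.cos(th)]
    else: v=np.r_[d,1]; v/=np.linalg.norm(v)
    return -C['R'].T@C['t'],C['R'].T@v
def tri(obs):
    A=np.zeros((3,3));b=np.zeros(3)
    for C,px in obs:
        o,d=ray(C,px);M=np.eye(3)-np.outer(d,d);A+=M;b+=M@o
    return np.linalg.solve(A,b)
def plane(C,px,z):
    o,d=ray(C,px); return o+d*(z-o[2])/d[2]
E
python3 - <<'E'
from h import *
S,D,W=cam('scene'),cam('side'),cam('wrist')
P=dict(rosette=[(367,322),(97,247)],block=[(188,134),(332,163)],strip=[(148,214),(235,154)],corner_outer=[(275,218),None],cr_round=[(361,256),(180,259)],cr_sq=[(237,284),(168,193)],cr_long=[(123,150),None],cr_corner=[(216,190),(270,183)],bottle=[(309,266),(165,212)],loupe=[(214,225),(222,178)])
np.set_printoptions(precision=3,suppress=True)
for k,(a,b) in P.items():
    print(k,tri([(S,a),(D,b)]) if b else plane(S,a,.02), plane(S,a,.02))
print('wristcam',ray(W,(256,192)),'scene',ray(S,(256,192))[0])
i=cv2.imread('pics/scene0.png')[90:350,70:410]; cv2.imwrite('pics/sc_crop.png',cv2.resize(i,None,fx=2.3,fy=2.3,interpolation=cv2.INTER_CUBIC))
E
```

```text
rosette [0.532 0.413 0.031] [0.526 0.411 0.02 ]
block [ 0.377 -0.302  0.031] [ 0.369 -0.311  0.02 ]
strip [ 0.653 -0.152  0.031] [ 0.649 -0.16   0.02 ]
corner_outer [0.44  0.084 0.02 ] [0.44  0.084 0.02 ]
cr_round [0.383 0.305 0.01 ] [0.39  0.308 0.02 ]
cr_sq [0.639 0.137 0.01 ] [0.645 0.144 0.02 ]
cr_long [ 0.543 -0.395  0.02 ] [ 0.543 -0.395  0.02 ]
cr_corner [ 0.464 -0.102  0.008] [ 0.473 -0.092  0.02 ]
bottle [0.512 0.241 0.048] [0.496 0.234 0.02 ]
loupe [ 0.565 -0.007  0.029] [ 0.56  -0.013  0.02 ]
wristcam (array([ 0.252, -0.604,  0.384]), array([-0.226, -0.073, -0.971])) scene [1.067 0.537 0.96 ]
```

View pics/sc_crop.png

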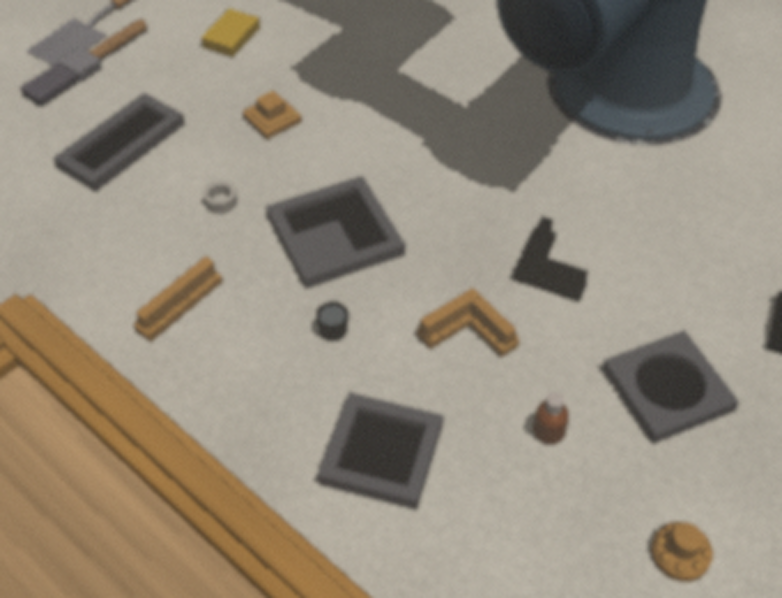

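The crop confirms it: the gold L (corner) at crop (468,322) is distinct from the black L at (550,262). The block with its boss is at (272,113), the strip at (180,297) and the rosette at (683,550). Next I move the wrist camera over the scene to measure.

Emit:
carry_out(motion=[[1,1,-0.5,0,0.09],[1,1,-0.5,0,0.09],[1,1,-0.5,0,0.09],[1,1,-0.5,0,0.09]])

```text
clock: 0.55
tool_pos: [0.2825, -0.5303, 0.2221]
tcp_rot: [[1.0, 0.005, 0.0], [0.005, -1.0, 0.001], [0.0, -0.001, -1.0]]
ft_force: [0.4, -0.3, 0.2]
width: 0.0942
grip_force: 0.0
```

Emit:
carry_out(motion=[[1,1,-1,-0.4,0],[1,1,-1,-0.4,0],[1,1,-1,-0.4,0],[1,1,-1,-0.4,0],[1,1,-1,-0.4,0]])

```text
clock: 1.05
tool_pos: [0.4017, -0.4122, 0.2719]
tcp_rot: [[1.0, 0.004, 0.002], [0.004, -1.0, -0.002], [0.002, 0.002, -1.0]]
ft_force: [-0.1, -0.3, 0.8]
width: 0.0942
grip_force: 0.0
```

Emit:
carry_out(motion=[[1,0.3,-0.8,0,0],[1,0.3,-0.8,0,0],[1,0.3,-0.8,0,0],[1,0.3,-0.8,0,0],[1,0.3,-0.8,0,0]])

```text
clock: 1.55
tool_pos: [0.4351, -0.3187, 0.2702]
tcp_rot: [[1.0, -0.002, -0.001], [-0.002, -1.0, -0.0], [-0.001, 0.0, -1.0]]
ft_force: [1.0, 0.1, 0.3]
width: 0.094
grip_force: 0.0
```

```bash
cat >> h.py <<'E'
import pickle
def snap(name):
    o=get_obs(); C=cam('wrist'); i=capture('wrist')[:,:,::-1].copy()
    cv2.imwrite(f'pics/{name}.png',i); pickle.dump(C,open(f'pics/{name}.pkl','wb'))
    r=o['tcp_rot']; print(name,'t',round(o['clock'],2),'tcp',o['tool_pos'].round(4),'yaw',np.degrees(np.arctan2(r[1,0],r[0,0])).round(2),'w',round(o['width'],4),'F',o['ft_force'].round(1)); return i,C
E
python3 -c "
from h import *
snap('w1')"
```

```text
w1 t 1.55 tcp [ 0.4351 -0.3187  0.2702] yaw -0.1 w 0.094 F [1.  0.1 0.3]
```

View pics/w1.png

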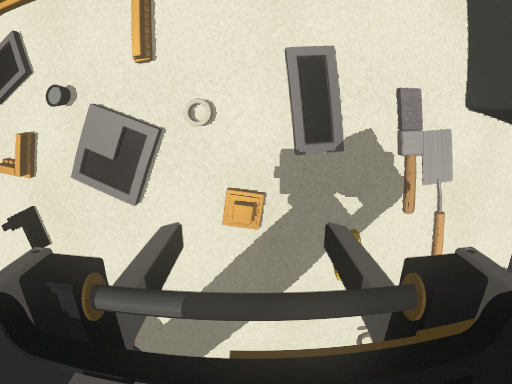

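The wrist view shows the block (243,209), long cradle (315,98), corner cradle (118,153), strip (141,28), loupe (58,95) and a ring decoy (200,112). I continue the survey.

Emit:
carry_out(motion=[[1,0.1,-1,0,0],[1,0.1,-1,0,0],[1,0.1,-1,0,0]])

```text
clock: 1.9
tool_pos: [0.4475, -0.1958, 0.2702]
tcp_rot: [[1.0, -0.0, -0.0], [-0.0, -1.0, 0.001], [-0.0, -0.001, -1.0]]
ft_force: [0.2, -0.4, 0.5]
width: 0.0943
grip_force: 0.0
```

Emit:
carry_out(motion=[[1,0.1,-1,0,0],[1,0.1,-1,0,0],[1,0.1,-1,0,0],[1,0.1,-1,0,0]])

```text
clock: 2.3
tool_pos: [0.46, -0.0763, 0.2705]
tcp_rot: [[1.0, 0.002, 0.0], [0.002, -1.0, -0.0], [0.0, 0.0, -1.0]]
ft_force: [-0.8, -0.2, 0.6]
width: 0.0941
grip_force: 0.0
```

```bash
python3 -c "
from h import *
snap('w2')"
```

```text
w2 t 2.3 tcp [ 0.46   -0.0763  0.2705] yaw 0.12 w 0.0941 F [-0.8 -0.2  0.6]
```

Emit:
carry_out(motion=[[1,0,-1,0,0],[1,0,-1,0,0],[1,0,-1,0,0]])

```text
clock: 2.65
tool_pos: [0.4601, 0.0435, 0.2705]
tcp_rot: [[1.0, -0.001, -0.0], [-0.001, -1.0, 0.0], [-0.0, -0.0, -1.0]]
ft_force: [0.4, 0.5, -0.6]
width: 0.0941
grip_force: 0.0
```

Emit:
carry_out(motion=[[1,0,-1,0,0],[1,0,-1,0,0],[1,0,-1,0,0]])

```text
clock: 2.95
tool_pos: [0.4605, 0.164, 0.2705]
tcp_rot: [[1.0, 0.0, 0.0], [0.0, -1.0, 0.0], [0.0, -0.0, -1.0]]
ft_force: [0.6, -0.4, -1.9]
width: 0.0941
grip_force: 0.0
```

Emit:
carry_out(motion=[[1,0,-0.8,0,0],[1,0,-0.8,0,0],[1,0,-0.8,0,0],[1,0,-0.8,0,0]])

```text
clock: 3.35
tool_pos: [0.4608, 0.2579, 0.27]
tcp_rot: [[1.0, -0.001, -0.001], [-0.001, -1.0, -0.001], [-0.001, 0.001, -1.0]]
ft_force: [-0.1, -0.4, 0.3]
width: 0.0939
grip_force: 0.0
```

```bash
python3 -c "
from h import *
snap('w3')
a=[cv2.imread(f'pics/{n}.png')[:300] for n in('w2','w3')]
cv2.imwrite('pics/w23.png',np.vstack(a))"
```

```text
w3 t 3.35 tcp [0.4608 0.2579 0.27  ] yaw -0.04 w 0.0939 F [-0.1 -0.4  0.3]
```

View pics/w23.png

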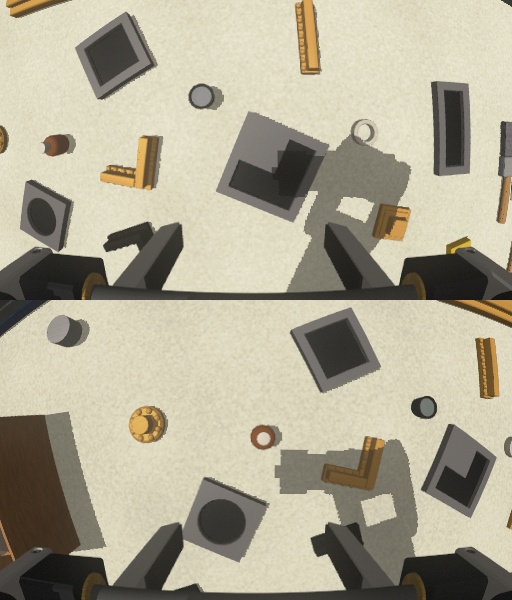

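Top half (w2): square cradle (116,55), strip (308,37), corner (137,165), corner cradle (272,165), block (392,222), long cradle (450,128). Bottom half (w3): rosette (147,424), bottle (263,437), corner (358,465), round cradle (224,518), square cradle (336,350). Next I fit model silhouettes over several views.

```bash
cat >> h.py <<'E'
from scipy.optimize import minimize
def box(x0,x1,y0,y1,z0,z1): return np.array([[x,y,z] for x in(x0,x1) for y in(y0,y1) for z in(z0,z1)])*1e-3
def cyl(r,z0,z1): a=np.linspace(0,2*np.pi,24,False); return np.array([[r*np.cos(t),r*np.sin(t),z] for t in a for z in(z0,z1)])*1e-3
M=dict(rosette=[cyl(28,0,14),cyl(14,14,36)],block=[box(-28,28,-28,28,0,14),box(-14,14,-14,14,14,36)],
 strip=[box(-55,55,-13,13,0,14),box(-52,52,-7,7,14,36)],
 corner=[box(-40,40,-40,-14,0,14),box(-40,-14,-40,40,0,14),box(-34,40,-34,-20,14,36),box(-34,-20,-34,40,14,36)],
 cr_round=[box(-50,50,-50,50,0,18)],cr_square=[box(-50,50,-50,50,0,18)],cr_long=[box(-77,77,-35,35,0,18)],cr_corner=[box(-62,62,-62,62,0,18)])
U=3
def sil(C,parts,p):
    m=np.zeros((384*U,512*U),np.uint8); Rz=R.from_euler('z',p[3]).as_matrix()
    for q in parts:
        h=cv2.convexHull(((proj(C,q@Rz.T+p[:3])+.5)*U-.5).astype(np.float32)); cv2.fillConvexPoly(m,np.round(h*16).astype(np.int32),1,shift=4)
    return m
def mask(i,gold):
    hsv=cv2.cvtColor(cv2.resize(i,None,fx=U,fy=U,interpolation=cv2.INTER_LINEAR),cv2.COLOR_BGR2HSV); h,s,v=cv2.split(hsv)
    return ((h>8)&(h<28)&(s>105)&(v>50)).astype(np.uint8) if gold else ((v<160)&(s<48)).astype(np.uint8)
def fit(name,views,p0,fixz=False):
    gold=name[:3]!='cr_'; V=[]
    for i,C in views:
        roi=cv2.dilate(sil(C,M[name],p0),np.ones((25*U,25*U),np.uint8)); V.append((C,mask(i,gold)*roi))
    def cost(d):
        p=np.array(p0)+d*[.01,.01,.01,.1]
        if fixz:p[2]=p0[2]
        c=0
        for C,m in V:
            s=sil(C,M[name],p); c+=1-(s&m).sum()/max(1,(s|m).sum())
        return c/len(V)
    best=None
    for y in(-2,2):
        r=minimize(cost,[0,0,0,0],method='Nelder-Mead',options=dict(initial_simplex=np.vstack([[0,0,0,0],np.eye(4)*[1.5,1.5,.8,y]]),xatol=.02,fatol=1e-4))
        if best is None or r.fun<best.fun:best=r
    p=np.array(p0)+best.x*[.01,.01,.01,.1]
    if fixz:p[2]=p0[2]
    return p,1-best.fun
def ld(n): return cv2.imread(f'pics/{n}.png'),pickle.load(open(f'pics/{n}.pkl','rb'))
E
cat > f1.py <<'E'
from h import *
S=(cv2.imread('pics/scene0.png'),cam('scene')); w1,w2,w3=map(ld,('w1','w2','w3'))
np.set_printoptions(precision=4,suppress=True)
# rosette height: tri of boss between scene & wrist through fit
J=[('rosette',[w3,S],(.532,.413,0,0)),('block',[w1,w2],(.377,-.302,0,-.1)),('strip',[w2,w3],(.653,-.152,0,.05)),('corner',[w2,w3],(.46,.1,0,0)),
('cr_round',[w2,w3],(.385,.305,0,-.4)),('cr_square',[w2,w3],(.64,.14,0,.4)),('cr_long',[w1,w2],(.543,-.395,0,0)),('cr_corner',[w1,w3],(.468,-.1,0,-.3))]
vis=[w1[0].copy(),w2[0].copy(),w3[0].copy()]
for n,v,p0 in J:
    p,s=fit(n,v,p0); pz,s2=fit(n,v,(p[0],p[1],0,p[3]),True)
    print(n,p[:3],'yaw',np.degrees(p[3]).round(1),'IoU',round(s,3),'| z=0:',pz[:2],np.degrees(pz[3]).round(1),round(s2,3))
    for im,(_,C) in zip(vis,(w1,w2,w3)):
        if any(C is c for _,c in v):
            m=cv2.resize(sil(C,M[n],pz),(512,384)); cv2.drawContours(im,cv2.findContours(m,0,1)[0],-1,(0,0,255),1)
cv2.imwrite('pics/fit1.png',cv2.resize(np.vstack([x[:250] for x in vis]),None,fx=.8,fy=.8) if 0 else np.vstack([x[:240,:] for x in vis])[:600] if 0 else cv2.resize(np.vstack([x[:250] for x in vis]),(410,600)))
E
python3 f1.py
```

```text
rosette [ 0.5327  0.4168 -0.0079] yaw -11.6 IoU 0.819 | z=0: [0.533  0.4163] -10.6 0.802
block [ 0.3771 -0.3037 -0.0039] yaw -8.9 IoU 0.921 | z=0: [ 0.3777 -0.3037] -8.7 0.908
strip [ 0.6602 -0.1547 -0.002 ] yaw 3.1 IoU 0.904 | z=0: [ 0.6599 -0.1544] 3.2 0.899
corner [ 0.4793  0.1101 -0.003 ] yaw -9.4 IoU 0.84 | z=0: [0.4797 0.11  ] -8.9 0.854
cr_round [0.3872 0.3028 0.0019] yaw -24.0 IoU 0.838 | z=0: [0.3863 0.3035] -24.0 0.845
cr_square [ 0.6435  0.1368 -0.0003] yaw 26.5 IoU 0.964 | z=0: [0.6435 0.1368] 26.5 0.964
cr_long [ 0.5398 -0.4073  0.0013] yaw 5.7 IoU 0.92 | z=0: [ 0.5401 -0.4077] 5.8 0.884
cr_corner [ 0.4662 -0.1042 -0.0009] yaw -22.5 IoU 0.943 | z=0: [ 0.4665 -0.1038] -22.4 0.951
```

View pics/fit1.png

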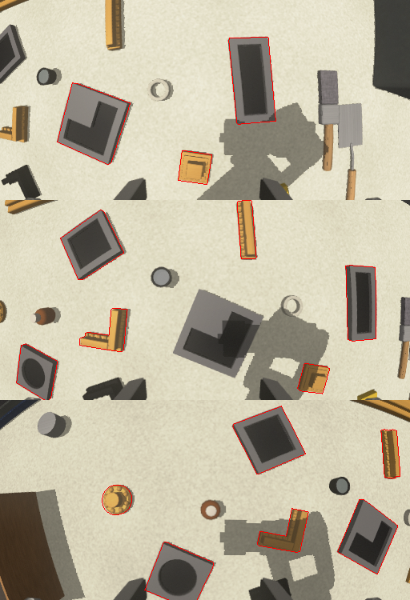

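The fitted outlines sit on all eight items and heights agree with the table to a few mm. I approach the rosette and measure it close up.

Emit:
carry_out(motion=[[1,0.3,-1,0.5,0],[1,0.3,-1,0.5,0],[1,0.3,-1,0.5,0],[1,0.3,-1,0.5,0],[1,0.3,-1,0.5,0]])

```text
clock: 3.9
tool_pos: [0.4967, 0.3771, 0.2098]
tcp_rot: [[1.0, -0.002, -0.001], [-0.002, -1.0, -0.001], [-0.001, 0.001, -1.0]]
ft_force: [0.8, -0.7, -0.2]
width: 0.094
grip_force: 0.0
```

```bash
cat > near.py <<'E'
import sys
from h import *
np.set_printoptions(precision=4,suppress=True)
nm,obj,x,y,yaw=sys.argv[1],sys.argv[2],*map(float,sys.argv[3:6])
extra=[ld(a) for a in sys.argv[6:]]
v=snap(nm)
for vs in ([v],[v]+extra):
    p,s=fit(obj,vs,(x,y,0,np.radians(yaw)),len(vs)==1); print(obj,p[:3],'yaw',np.degrees(p[3]).round(1),round(s,3))
    px=proj(v[1],[p[0],p[1],.03])[0]
print('px',px.round())
E
python3 near.py w4 rosette .533 .416 0 w3
```

```text
w4 t 3.9 tcp [0.4967 0.3771 0.2098] yaw -0.11 w 0.094 F [ 0.8 -0.7 -0.2]
rosette [0.5331 0.4157 0.    ] yaw 3.1 0.923
rosette [ 0.5331  0.4165 -0.0089] yaw 4.8 0.924
px [218. 152.]
```

Emit:
carry_out(motion=[[1,0.3,-0.325,0.5,0],[1,0.3,-0.325,1,0],[1,0.3,-0.325,1,0],[1,0.3,-0.325,1,0]])

```text
clock: 4.35
tool_pos: [0.5299, 0.4147, 0.0859]
tcp_rot: [[1.0, -0.002, -0.008], [-0.002, -1.0, -0.004], [-0.008, 0.004, -1.0]]
ft_force: [-0.6, -1.0, 0.7]
width: 0.0938
grip_force: 0.0
```

Emit:
carry_out(motion=[[1,0,0,0.3,0],[1,0,0,0.45,0],[1,0,0,0.46,0],[1,0,0,0.46,0]])

```text
clock: 4.75
tool_pos: [0.5326, 0.4178, 0.037]
tcp_rot: [[1.0, -0.001, 0.002], [-0.001, -1.0, 0.001], [0.002, -0.001, -1.0]]
ft_force: [0.5, -0.4, 0.3]
width: 0.0939
grip_force: 0.0
```

Emit:
carry_out(motion=[[-0.55,0,0,0,0],[-0.55,0,0,0,0],[-0.55,0,0,0,0],[-0.55,0,0,0,0],[-0.55,0,0,0,0],[-0.55,0,0,0,0],[-0.55,0,0,0,0],[-0.55,0,0,0,0]], squeeze=15)

```text
clock: 5.55
tool_pos: [0.5318, 0.4179, 0.0352]
tcp_rot: [[1.0, 0.0, -0.0], [0.0, -1.0, -0.0], [-0.0, 0.0, -1.0]]
ft_force: [-0.5, -0.6, 0.3]
width: 0.0336
grip_force: 0.0
```

Emit:
carry_out(motion=[[-0.8,0,0,0,0],[-0.8,0,0,0,0],[-0.8,0,0,0,0]], squeeze=15)

```text
clock: 5.85
tool_pos: [0.5318, 0.4178, 0.0352]
tcp_rot: [[1.0, 0.0, -0.0], [0.0, -1.0, -0.0], [-0.0, 0.0, -1.0]]
ft_force: [0.6, -0.5, -0.6]
width: 0.0274
grip_force: 15.0
```

Emit:
carry_out(motion=[[-0.8,0,0,-0.3,0],[-0.8,0,0,-0.6,0],[-0.8,0,0,-0.6,0],[-0.8,0,0,-0.6,0]])

```text
clock: 6.25
tool_pos: [0.5321, 0.4181, 0.1077]
tcp_rot: [[1.0, 0.0, 0.001], [0.0, -1.0, 0.001], [0.001, -0.001, -1.0]]
ft_force: [-0.4, 0.1, -2.0]
width: 0.0276
grip_force: 15.0
```

Emit:
carry_out(motion=[[-0.8,-0.6,0.5,-0.2,0],[-0.8,-0.6,0.9,-0.2,0],[-0.8,-0.6,0.9,-0.2,0],[-0.8,-0.6,0.9,-0.2,0]])

```text
clock: 6.65
tool_pos: [0.4565, 0.3068, 0.1285]
tcp_rot: [[1.0, -0.002, -0.006], [-0.002, -1.0, -0.003], [-0.006, 0.003, -1.0]]
ft_force: [0.1, 0.4, -2.3]
width: 0.0277
grip_force: 15.0
```

```bash
python3 near.py w5 cr_round .387 .303 -24 w3; python3 -c "
from h import *
for v in ([ld('w3')],[ld('w2')]): print(fit('cr_round',v,(.387,.303,0,-.42),True))"
```

```text
w5 t 6.65 tcp [0.4565 0.3068 0.1285] yaw -0.12 w 0.0277 F [ 0.1  0.4 -2.3]
cr_round [0.3643 0.3032 0.    ] yaw -5.9 0.543
cr_round [0.3992 0.304  0.0436] yaw -23.9 0.692
px [255. 258.]
(array([ 0.38642551,  0.30353099,  0.        , -0.41376564]), np.float64(0.8894668978702592))
(array([ 0.38596166,  0.30288913,  0.        , -0.41729422]), np.float64(0.7994845906732093))
```

View pics/w5.png

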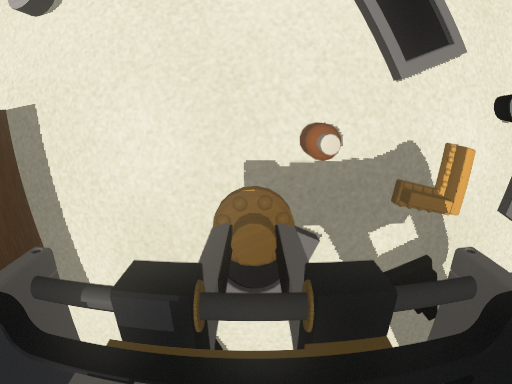

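The rosette is held upright at (253,225) in the wrist view, with the bottle at (322,141) clear. I move over the round cradle.

Emit:
carry_out(motion=[[-0.8,-0.625,0.05,0.0,0],[-0.8,-0.625,0.05,0.2,0],[-0.8,-0.625,0.05,0.5,0],[-0.8,-0.625,0.05,0.5,0],[-0.8,-0.625,0.05,0.5,0],[-0.8,-0.625,0.05,0.5,0]])

```text
clock: 7.3
tool_pos: [0.3865, 0.3047, 0.0727]
tcp_rot: [[1.0, 0.0, 0.002], [0.0, -1.0, 0.001], [0.002, -0.001, -1.0]]
ft_force: [-0.5, 0.6, -0.3]
width: 0.0276
grip_force: 15.0
```

Emit:
carry_out(motion=[[-0.8,-0.01,0.01,0.15,0],[-0.8,-0.01,0.01,0.2,0],[-0.8,-0.01,0.01,0.22,0],[-0.8,-0.01,0.01,0.235,0],[-0.8,-0.01,0.01,0.235,0],[-0.8,-0.01,0.01,0.235,0]])

```text
clock: 7.9
tool_pos: [0.3841, 0.3029, 0.0436]
tcp_rot: [[1.0, 0.0, 0.001], [0.0, -1.0, 0.0], [0.001, -0.0, -1.0]]
ft_force: [-0.1, -0.1, -1.3]
width: 0.028
grip_force: 15.0
```

Emit:
carry_out(motion=[[-0.8,0,0,0.005,0],[-0.8,0,0,0.01,0],[-0.8,0,0,0.01,0]])

```text
clock: 8.2
tool_pos: [0.3841, 0.303, 0.0431]
tcp_rot: [[1.0, 0.0, 0.0], [0.0, -1.0, 0.0], [0.0, -0.0, -1.0]]
ft_force: [-2.8, -1.1, 7.3]
width: 0.028
grip_force: 15.0
```

Emit:
carry_out(motion=[[0.0,0,0,0,0],[0.0,0,0,0,0],[0.0,0,0,0,0],[0.0,0,0,0,0]])

```text
clock: 8.6
tool_pos: [0.3836, 0.3027, 0.0418]
tcp_rot: [[1.0, -0.0, -0.0], [-0.0, -1.0, -0.0], [-0.0, 0.0, -1.0]]
ft_force: [0.1, -0.0, 0.0]
width: 0.0466
grip_force: 0.0
```

Emit:
carry_out(motion=[[0.5,0,0,-0.25,0],[0.5,0,0,-0.6,0],[1,0,0,-1,0],[1,0,0,-1,0],[1,0,0,-1,0]])

```text
clock: 9.1
tool_pos: [0.3843, 0.303, 0.163]
tcp_rot: [[1.0, 0.0, 0.003], [0.0, -1.0, 0.001], [0.003, -0.001, -1.0]]
ft_force: [-0.1, -0.1, -0.7]
width: 0.0835
grip_force: 0.0
```

Emit:
carry_out(motion=[[1,0.4,1,-0.8,0],[1,0.4,1,-0.8,0],[1,0.4,1,-0.8,0],[1,0.4,1,-0.8,0],[1,0.4,1,-0.8,0]])

```text
clock: 9.6
tool_pos: [0.4319, 0.1819, 0.2572]
tcp_rot: [[1.0, -0.003, -0.001], [-0.003, -1.0, 0.0], [-0.001, -0.0, -1.0]]
ft_force: [-0.1, 1.7, -0.1]
width: 0.0941
grip_force: 0.0
```

```bash
python3 -c "
from h import *
i,C=snap('w6'); cv2.imwrite('pics/w6c.png',cv2.resize(i[100:280,40:340],None,fx=2,fy=2))"
```

```text
w6 t 9.6 tcp [0.4319 0.1819 0.2572] yaw -0.15 w 0.0941 F [-0.1  1.7 -0.1]
```

View pics/w6c.png

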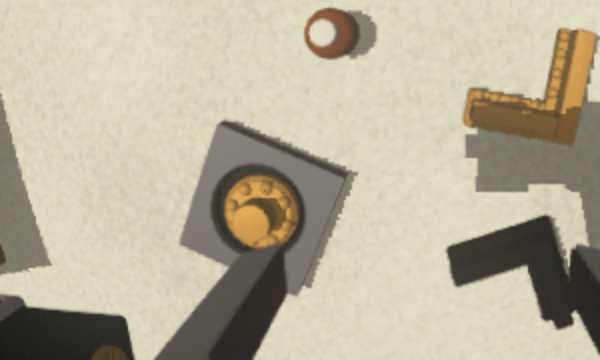

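The rosette lies in the round recess (crop (258,210)) and the bottle at (331,33) is untouched. Next is the block.

Emit:
carry_out(motion=[[1,0,1,0,0],[1,0,1,0,0],[1,0,1,0,0]])

```text
clock: 9.95
tool_pos: [0.43, 0.0618, 0.255]
tcp_rot: [[1.0, -0.0, -0.005], [-0.0, -1.0, 0.0], [-0.005, -0.0, -1.0]]
ft_force: [0.8, 0.0, -0.9]
width: 0.0942
grip_force: 0.0
```

Emit:
carry_out(motion=[[1,0,1,0,0],[1,0,1,0,0],[1,0,1,0,0]])

```text
clock: 10.25
tool_pos: [0.4305, -0.0584, 0.2551]
tcp_rot: [[1.0, -0.001, -0.004], [-0.001, -1.0, 0.002], [-0.004, -0.002, -1.0]]
ft_force: [0.7, 0.8, -0.1]
width: 0.094
grip_force: 0.0
```

Emit:
carry_out(motion=[[1,-0.2,1,0,0],[1,-0.2,1,0,0],[1,-0.2,1,0,0]])

```text
clock: 10.55
tool_pos: [0.4064, -0.178, 0.255]
tcp_rot: [[1.0, -0.001, -0.004], [-0.001, -1.0, 0.003], [-0.004, -0.003, -1.0]]
ft_force: [1.1, -0.0, 0.6]
width: 0.0942
grip_force: 0.0
```

Emit:
carry_out(motion=[[1,-0.3,0.7,0.5,0.048],[1,-0.3,0.7,0.5,0.048],[1,-0.3,0.7,0.5,0.048],[1,-0.3,0.7,0.5,0.048],[1,-0.3,0.7,0.5,0.048]])

```text
clock: 11.05
tool_pos: [0.3723, -0.2598, 0.1975]
tcp_rot: [[0.989, -0.148, -0.0], [-0.148, -0.989, 0.001], [-0.001, -0.001, -1.0]]
ft_force: [-0.1, 0.6, 0.5]
width: 0.0943
grip_force: 0.0
```

```bash
python3 near.py w7 block .3775 -.304 -8.7 w1
```

```text
w7 t 11.05 tcp [ 0.3723 -0.2598  0.1975] yaw -8.53 w 0.0943 F [-0.1  0.6  0.5]
block [ 0.3786 -0.3039  0.    ] yaw -7.9 0.925
block [ 0.3766 -0.304  -0.0092] yaw -8.3 0.958
px [291. 176.]
```

```bash
cat > go.py <<'E'
import sys
from h import *
o=get_obs();x,y,z,yaw=map(float,sys.argv[1:5]);r=o['tcp_rot'];cy=np.degrees(np.arctan2(r[1,0],r[0,0]))
d=r.T@(np.array([x,y,z])-o['tool_pos'])/.12
print('shift',d.round(3),'roll',round(-((yaw-cy+90)%180-90)/180,4),'t',o['clock'])
E
python3 go.py .3775 -.304 .0345 -8.3
```

```text
shift [0.094 0.357 1.364] roll -0.0011 t 11.1
```

Emit:
carry_out(motion=[[1,0.095,0.357,0.3,0],[1,0.095,0.357,0.8,0],[1,0.095,0.357,1,0],[1,0.095,0.357,1,0]])

```text
clock: 11.5
tool_pos: [0.3749, -0.3013, 0.0736]
tcp_rot: [[0.989, -0.148, -0.006], [-0.148, -0.989, 0.008], [-0.007, -0.007, -1.0]]
ft_force: [-0.4, -0.0, -0.4]
width: 0.0941
grip_force: 0.0
```

Emit:
carry_out(motion=[[1,0,0,0.2,0],[1,0,0,0.34,0],[1,0,0,0.36,0],[1,0,0,0.36,0]])

```text
clock: 11.9
tool_pos: [0.3778, -0.3057, 0.0366]
tcp_rot: [[0.989, -0.149, 0.002], [-0.149, -0.989, -0.002], [0.002, 0.002, -1.0]]
ft_force: [0.5, 0.3, -0.5]
width: 0.0941
grip_force: 0.0
```

Emit:
carry_out(motion=[[-0.8,0,0,0,0],[-0.8,0,0,0,0],[-0.8,0,0,0,0],[-0.8,0,0,0,0],[-0.8,0,0,0,0],[-0.8,0,0,0,0],[-0.8,0,0,0,0],[-0.8,0,0,0,0]], squeeze=15)

```text
clock: 12.7
tool_pos: [0.3764, -0.3054, 0.0346]
tcp_rot: [[0.989, -0.15, -0.0], [-0.15, -0.989, 0.0], [-0.0, -0.0, -1.0]]
ft_force: [-0.2, 1.0, 0.2]
width: 0.0334
grip_force: 0.0
```

Emit:
carry_out(motion=[[-0.8,0,0,0,0],[-0.8,0,0,0,0],[-0.8,0,0,0,0]])

```text
clock: 13.0
tool_pos: [0.3765, -0.3051, 0.0346]
tcp_rot: [[0.989, -0.15, -0.0], [-0.15, -0.989, 0.0], [-0.0, -0.0, -1.0]]
ft_force: [0.6, 0.6, -0.1]
width: 0.0278
grip_force: 15.0
```

```bash
python3 go.py .643 .137 .1345 -63.5;  python3 go.py .643 .137 .1345 26.5
```

```text
shift [ 1.643 -3.977 -0.831] roll 0.3048 t 13.0
shift [ 1.643 -3.977 -0.831] roll -0.1952 t 13.0
```

Emit:
carry_out(motion=[[-0.8,0,0,-0.1,0],[-0.8,0,0,-0.4,0],[-0.8,0,0,-1,0],[-0.8,0,0,-1,0],[-0.8,0,0,-1,0]])

```text
clock: 13.5
tool_pos: [0.3783, -0.3077, 0.1594]
tcp_rot: [[0.989, -0.15, 0.006], [-0.15, -0.989, -0.008], [0.007, 0.007, -1.0]]
ft_force: [0.6, -0.2, -2.3]
width: 0.028
grip_force: 15.0
```

Emit:
carry_out(motion=[[-0.8,0.41,-1,0,-0.195],[-0.8,0.41,-1,0,-0.195],[-0.8,0.41,-1,0,-0.195],[-0.8,0.41,-1,0,-0.195],[-0.8,0.41,-1,0,-0.195],[-0.8,0.41,-1,0,-0.195]])

```text
clock: 14.1
tool_pos: [0.4424, -0.1938, 0.1534]
tcp_rot: [[0.897, 0.443, -0.002], [0.443, -0.897, 0.001], [-0.001, -0.002, -1.0]]
ft_force: [0.2, -0.1, -0.9]
width: 0.028
grip_force: 15.0
```

```bash
python3 go.py .59 .12 .155 26.5
```

```text
shift [ 2.261 -1.8   -0.012] roll -0.0012 t 14.1
```

Emit:
carry_out(motion=[[-0.8,0.75,-0.6,0,0],[-0.8,0.75,-0.6,0,0],[-0.8,0.75,-0.6,0,0]])

```text
clock: 14.4
tool_pos: [0.492, -0.0873, 0.1541]
tcp_rot: [[0.896, 0.444, -0.001], [0.444, -0.896, 0.001], [-0.0, -0.001, -1.0]]
ft_force: [-0.1, -0.3, -1.8]
width: 0.0278
grip_force: 15.0
```

Emit:
carry_out(motion=[[-0.8,0.75,-0.6,0,0],[-0.8,0.75,-0.6,0,0],[-0.8,0.75,-0.6,0,0]])

```text
clock: 14.7
tool_pos: [0.5408, 0.0175, 0.1542]
tcp_rot: [[0.895, 0.445, -0.0], [0.445, -0.895, 0.001], [0.0, -0.001, -1.0]]
ft_force: [-0.4, -0.8, -1.7]
width: 0.028
grip_force: 15.0
```

Emit:
carry_out(motion=[[-0.8,0.7,-0.5,0,0],[-0.8,0.7,-0.5,0,0],[-0.8,0.7,-0.5,0,0],[-0.8,0.7,-0.5,0,0],[-0.8,0.7,-0.5,0,0]])

```text
clock: 15.2
tool_pos: [0.588, 0.1048, 0.154]
tcp_rot: [[0.896, 0.443, -0.001], [0.443, -0.896, -0.0], [-0.001, -0.0, -1.0]]
ft_force: [0.2, -0.5, -2.4]
width: 0.028
grip_force: 15.0
```

```bash
python3 go.py .6435 .137 .044 26.5
python3 -c "
from h import *
i,C=snap('w8'); print(fit('cr_square',[ld('w3'),ld('w2')],(.6435,.137,0,.46),True))
m=cv2.resize(sil(C,M['cr_square'],(.6435,.137,0,.4625)),(512,384)); cv2.drawContours(i,cv2.findContours(m,0,1)[0],-1,(0,0,255),1);cv2.imwrite('pics/w8f.png',i)"
```

```text
shift [ 0.535 -0.036  0.916] roll -0.001 t 15.2
w8 t 15.2 tcp [0.588  0.1048 0.154 ] yaw 26.32 w 0.028 F [ 0.2 -0.5 -2.4]
(array([0.64365589, 0.1367818 , 0.        , 0.46196059]), np.float64(0.9643190449667222))
```

View pics/w8f.png

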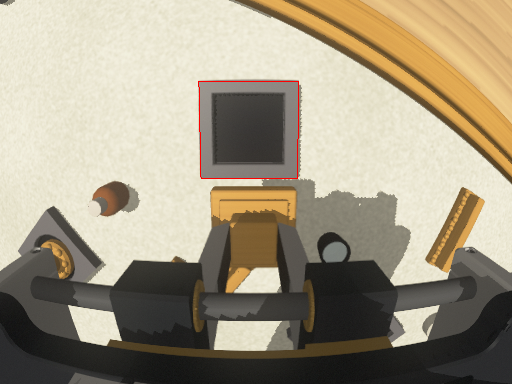

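The cradle outline fits exactly at (249,130), the block is held level at (253,220), and the loupe (333,248) is standing.

Emit:
carry_out(motion=[[-0.8,0.53,-0.036,0.0,0],[-0.8,0.53,-0.036,0.2,0],[-0.8,0.53,-0.036,0.6,0],[-0.8,0.53,-0.036,0.67,0],[-0.8,0.53,-0.036,0.67,0],[-0.8,0.53,-0.036,0.67,0]])

```text
clock: 15.85
tool_pos: [0.6445, 0.1376, 0.0762]
tcp_rot: [[0.896, 0.444, 0.002], [0.444, -0.896, 0.0], [0.002, 0.001, -1.0]]
ft_force: [0.5, 0.5, 0.0]
width: 0.0279
grip_force: 15.0
```

Emit:
carry_out(motion=[[-0.8,0,0,0.12,0],[-0.8,0,0,0.2,0],[-0.8,0,0,0.24,0],[-0.8,0,0,0.245,0],[-0.8,0,0,0.245,0],[-0.8,0,0,0.245,0]])

```text
clock: 16.45
tool_pos: [0.644, 0.1385, 0.0453]
tcp_rot: [[0.895, 0.446, 0.001], [0.446, -0.895, 0.0], [0.001, 0.0, -1.0]]
ft_force: [0.1, 0.5, -0.9]
width: 0.0275
grip_force: 15.0
```

```bash
python3 go.py .6427 .137 .0426 26.5
```

```text
shift [-0.015  0.006  0.022] roll -0.0002 t 16.45
```

Emit:
carry_out(motion=[[-0.8,-0.01,0.005,0.01,0],[-0.8,-0.01,0.005,0.02,0],[-0.8,-0.01,0.005,0.025,0],[-0.8,-0.01,0.005,0.025,0]])

```text
clock: 16.85
tool_pos: [0.6431, 0.1372, 0.0426]
tcp_rot: [[0.895, 0.446, 0.0], [0.446, -0.895, -0.0], [0.0, 0.0, -1.0]]
ft_force: [-2.4, -0.5, 4.3]
width: 0.0279
grip_force: 15.0
```

Emit:
carry_out(motion=[[0.0,0,0,0,0],[0.0,0,0,0,0],[0.0,0,0,0,0],[0.0,0,0,0,0]])

```text
clock: 17.25
tool_pos: [0.6428, 0.1373, 0.0417]
tcp_rot: [[0.895, 0.446, -0.0], [0.446, -0.895, 0.0], [-0.0, -0.0, -1.0]]
ft_force: [-0.3, 0.9, -0.8]
width: 0.0469
grip_force: 0.0
```

Emit:
carry_out(motion=[[0.3,0,0,-0.25,0],[0.3,0,0,-0.6,0],[1,0,0,-1,0],[1,0,0,-1,0],[1,0,0,-1,0]])

```text
clock: 17.75
tool_pos: [0.6436, 0.1374, 0.1634]
tcp_rot: [[0.895, 0.446, 0.003], [0.446, -0.895, 0.0], [0.003, 0.001, -1.0]]
ft_force: [-0.9, 0.5, -1.0]
width: 0.0817
grip_force: 0.0
```

Emit:
carry_out(motion=[[1,-0.7,0.9,-0.4,0.13],[1,-0.7,0.9,-0.4,0.13],[1,-0.7,0.9,-0.4,0.13],[1,-0.7,0.9,-0.4,0.13],[1,-0.7,0.9,-0.4,0.13]])

```text
clock: 18.25
tool_pos: [0.6148, 0.0026, 0.208]
tcp_rot: [[0.999, 0.052, -0.003], [0.052, -0.999, 0.001], [-0.003, -0.001, -1.0]]
ft_force: [-0.3, 0.4, -1.2]
width: 0.094
grip_force: 0.0
```

```bash
python3 near.py w9 strip .66 -.1545 3.2 w2; python3 go.py .60 -.15 .17 3.2; python3 -c "
from h import *
print(fit('block',[ld('w9')],(.6435,.137,.008,.4625),True))"
```

```text
w9 t 18.25 tcp [0.6148 0.0026 0.208 ] yaw 3.0 w 0.094 F [-0.3  0.4 -1.2]
strip [ 0.6582 -0.1537  0.    ] yaw 5.4 0.895
strip [ 0.6592 -0.1555 -0.0053] yaw 3.8 0.911
px [384. 155.]
shift [-0.19   1.272  0.313] roll -0.0007 t 18.3
(array([0.64450267, 0.13789917, 0.008     , 0.46276989]), np.float64(0.9702997127526963))
```

The block fits at z = 8 mm in the square recess (IoU 0.97). Next is the strip.

Emit:
carry_out(motion=[[1,0.05,1,0,0],[1,0.05,1,0,0],[1,0.05,1,0,0],[1,0.05,1,0,0],[1,0.05,1,0,0]])

```text
clock: 18.8
tool_pos: [0.6278, -0.1148, 0.2086]
tcp_rot: [[0.999, 0.055, -0.002], [0.055, -0.999, 0.002], [-0.002, -0.002, -1.0]]
ft_force: [-0.0, -0.4, 0.3]
width: 0.094
grip_force: 0.0
```

```bash
python3 near.py w10 strip .6595 -.1547 3.5 w2; python3 go.py .6595 -.155 .0345 3.5
```

```text
w10 t 18.8 tcp [ 0.6278 -0.1148  0.2086] yaw 3.13 w 0.094 F [-0.  -0.4  0.3]
strip [ 0.6589 -0.1541  0.    ] yaw 3.8 0.925
strip [ 0.6584 -0.1552 -0.0076] yaw 4.0 0.928
px [289. 159.]
shift [0.246 0.355 1.452] roll -0.0018 t 18.85
```

Emit:
carry_out(motion=[[1,0.242,0.352,0.3,-0.003],[1,0.242,0.352,0.8,-0.003],[1,0.242,0.352,1,-0.003],[1,0.242,0.352,1,-0.003]])

```text
clock: 19.25
tool_pos: [0.6548, -0.1532, 0.082]
tcp_rot: [[0.998, 0.065, -0.013], [0.065, -0.998, 0.006], [-0.013, -0.007, -1.0]]
ft_force: [-0.6, 1.0, -1.1]
width: 0.094
grip_force: 0.0
```

Emit:
carry_out(motion=[[1,0,0,0.25,0],[1,0,0,0.42,0],[1,0,0,0.45,0],[0,0,0,0.45,0]])

```text
clock: 19.65
tool_pos: [0.6601, -0.156, 0.0374]
tcp_rot: [[0.998, 0.064, 0.001], [0.064, -0.998, -0.0], [0.001, 0.0, -1.0]]
ft_force: [0.9, 0.1, 0.2]
width: 0.0892
grip_force: 0.0
```

Emit:
carry_out(motion=[[-1,0,0,0,0],[-1,0,0,0,0],[-1,0,0,0,0],[-1,0,0,0,0],[-1,0,0,0,0],[-1,0,0,0,0],[-1,0,0,0,0],[-1,0,0,0,0]], squeeze=15)

```text
clock: 20.45
tool_pos: [0.6593, -0.157, 0.0358]
tcp_rot: [[0.998, 0.063, -0.0], [0.063, -0.998, 0.0], [-0.0, -0.0, -1.0]]
ft_force: [0.3, 0.1, 0.3]
width: 0.0254
grip_force: 0.0
```

Emit:
carry_out(motion=[[-1,0,0,0,0],[-1,0,0,0,0],[-1,0,0,0,0],[-1,0,0,0,0]])

```text
clock: 20.85
tool_pos: [0.6593, -0.1569, 0.0358]
tcp_rot: [[0.998, 0.063, -0.0], [0.063, -0.998, 0.0], [-0.0, -0.0, -1.0]]
ft_force: [0.5, -0.2, -0.4]
width: 0.0137
grip_force: 15.0
```

```bash
python3 go.py .540 -.4075 .155 5.8; python3 -c "
from h import *
for n in('w1','w2','w7'): print(fit('cr_long',[ld(n)],(.54,-.4075,0,.1),True))"
```

```text
shift [-1.124  2.022 -0.993] roll -0.0122 t 20.85
(array([ 0.53217641, -0.40831898,  0.        ,  0.10905734]), np.float64(0.8047911568363049))
(array([ 0.5406674 , -0.40830428,  0.        ,  0.10404202]), np.float64(0.9727197134450557))
(array([ 0.54075562, -0.40849491,  0.        ,  0.09016595]), np.float64(0.9850816135466276))
```

Emit:
carry_out(motion=[[-1,0,0,-0.1,0],[-1,0,0,-0.4,0],[-1,0,0,-0.9,0],[-1,0,0,-0.9,0],[-1,0,0,-0.9,0]])

```text
clock: 21.35
tool_pos: [0.6612, -0.1577, 0.1478]
tcp_rot: [[0.998, 0.063, 0.006], [0.063, -0.998, -0.003], [0.006, 0.003, -1.0]]
ft_force: [-0.2, -0.6, -1.6]
width: 0.0135
grip_force: 15.0
```

Emit:
carry_out(motion=[[-1,-0.5,0.5,0,-0.0105],[-1,-0.7,1,0,-0.0105],[-1,-0.7,1,0,-0.0105],[-1,-0.7,1,0,-0.0105],[-1,-0.7,1,0,-0.0105]])

```text
clock: 21.85
tool_pos: [0.5817, -0.2821, 0.1417]
tcp_rot: [[0.996, 0.094, -0.003], [0.094, -0.996, 0.002], [-0.002, -0.003, -1.0]]
ft_force: [0.2, -0.3, -1.1]
width: 0.0142
grip_force: 15.0
```

```bash
python3 go.py .5407 -.4084 .045 5.5
python3 -c "
from h import *
i,C=snap('w11')
m=cv2.resize(sil(C,M['cr_long'],(.5407,-.4084,0,.096)),(512,384)); cv2.drawContours(i,cv2.findContours(m,0,1)[0],-1,(0,0,255),1);cv2.imwrite('pics/w11f.png',i)"
```

```text
shift [-0.436  1.018  0.805] roll -0.0007 t 21.85
w11 t 21.85 tcp [ 0.5817 -0.2821  0.1417] yaw 5.37 w 0.0142 F [ 0.2 -0.3 -1.1]
```

View pics/w11f.png

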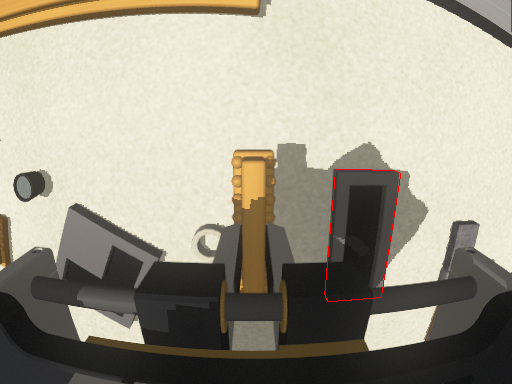

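The strip is held level at (254,200); the long cradle's outline is at (363,235).

Emit:
carry_out(motion=[[-1,-0.436,1,0,0],[-1,-0.436,1,0,0],[-1,-0.436,1,0.2,0],[-1,-0.436,1,0.5,0],[-1,-0.436,1,0.5,0],[-1,-0.436,1,0.5,0]])

```text
clock: 22.5
tool_pos: [0.5428, -0.4044, 0.0828]
tcp_rot: [[0.995, 0.098, -0.002], [0.098, -0.995, 0.002], [-0.002, -0.002, -1.0]]
ft_force: [-0.2, -0.3, -0.2]
width: 0.0139
grip_force: 15.0
```

```bash
python3 go.py .5407 -.4084 .045 5.5
python3 -c "
from h import *
i,C=snap('w12');print(fit('strip',[(i,C)],(.541,-.408,.043,.096),True))
cv2.imwrite('pics/w12c.png',cv2.resize(i[80:300,120:400],None,fx=2,fy=2))"
```

```text
shift [-0.02   0.032  0.315] roll 0.0006 t 22.5
w12 t 22.5 tcp [ 0.5428 -0.4044  0.0828] yaw 5.61 w 0.0139 F [-0.2 -0.3 -0.2]
(array([ 0.54162543, -0.40547625,  0.043     ,  0.10301177]), np.float64(0.7315019708180623))
```

View pics/w12c.png

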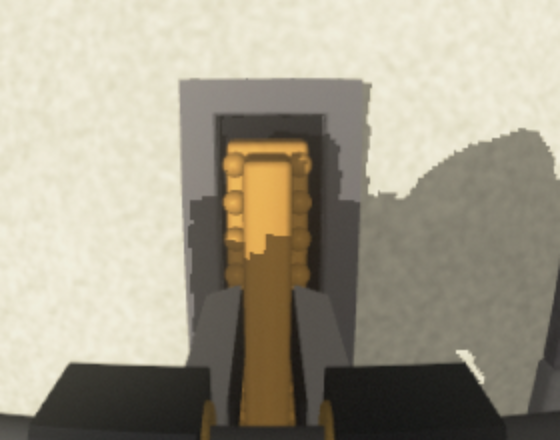

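The strip is aligned above the long recess (crop (268,215)), so I lower it.

Emit:
carry_out(motion=[[-1,-0.02,0.032,0.1,0],[-1,-0.02,0.032,0.2,0],[-1,-0.02,0.032,0.28,0],[-1,-0.02,0.032,0.305,0],[-1,-0.02,0.032,0.315,0],[-1,-0.02,0.032,0.315,0]])

```text
clock: 23.15
tool_pos: [0.5405, -0.4105, 0.046]
tcp_rot: [[0.995, 0.096, 0.0], [0.096, -0.995, 0.0], [0.0, -0.0, -1.0]]
ft_force: [-0.1, 0.7, -0.1]
width: 0.0139
grip_force: 15.0
```

Emit:
carry_out(motion=[[-1,0,0,0.005,0],[-1,0,0,0.01,0],[-1,0,0,0.01,0]])

```text
clock: 23.45
tool_pos: [0.5406, -0.4106, 0.0451]
tcp_rot: [[0.995, 0.096, 0.0], [0.096, -0.995, -0.0], [0.0, 0.0, -1.0]]
ft_force: [0.2, 0.4, -0.7]
width: 0.014
grip_force: 15.0
```

Emit:
carry_out(motion=[[-1,0,0,0.006,0],[-1,0,0,0.012,0],[-1,0,0,0.015,0],[-1,0,0,0.015,0]])

```text
clock: 23.85
tool_pos: [0.5406, -0.4106, 0.0438]
tcp_rot: [[0.995, 0.096, 0.0], [0.096, -0.995, -0.0], [0.0, 0.0, -1.0]]
ft_force: [-2.1, 1.7, 4.3]
width: 0.0138
grip_force: 15.0
```

Emit:
carry_out(motion=[[-0.3,0,0,0,0],[-0.3,0,0,0,0],[-0.3,0,0,0,0],[-0.3,0,0,0,0]])

```text
clock: 24.25
tool_pos: [0.5404, -0.4104, 0.0428]
tcp_rot: [[0.995, 0.096, -0.0], [0.096, -0.995, 0.0], [-0.0, -0.0, -1.0]]
ft_force: [0.2, -0.2, 0.6]
width: 0.0328
grip_force: 0.0
```

Emit:
carry_out(motion=[[-0.3,0,0,-0.25,0],[0.1,0,0,-0.6,0],[0.1,0,0,-1,0],[0.1,0,0,-1,0],[0.1,0,0,-1,0]])

```text
clock: 24.75
tool_pos: [0.5411, -0.4111, 0.1647]
tcp_rot: [[0.995, 0.096, 0.002], [0.096, -0.995, -0.002], [0.002, 0.003, -1.0]]
ft_force: [-0.3, -0.1, 0.2]
width: 0.0516
grip_force: 0.0
```

Emit:
carry_out(motion=[[0.1,-0.2,-1,-0.5,0.08],[0.1,-0.2,-1,-0.5,0.08],[0.1,-0.2,-1,-0.5,0.08],[0.1,-0.2,-1,-0.5,0.08]])

```text
clock: 25.15
tool_pos: [0.5047, -0.2904, 0.2232]
tcp_rot: [[0.988, -0.152, -0.0], [-0.152, -0.988, 0.001], [-0.0, -0.001, -1.0]]
ft_force: [-0.6, -0.5, -0.4]
width: 0.0518
grip_force: 0.0
```

```bash
python3 -c "
from h import *
v=snap('w13');
for z in(.008,.014,.002): print(z,fit('strip',[v],(.5407,-.41,z,.096),True))"; python3 go.py .43 .06 .2 -9
```

```text
w13 t 25.15 tcp [ 0.5047 -0.2904  0.2232] yaw -8.74 w 0.0518 F [-0.6 -0.5 -0.4]
0.008 (array([ 0.54056576, -0.4117325 ,  0.008     ,  0.09759627]), np.float64(0.9530831831339778))
0.014 (array([ 0.54010686, -0.40992153,  0.014     ,  0.10652993]), np.float64(0.9248873575404187))
0.002 (array([ 0.53985586, -0.41351711,  0.002     ,  0.09316449]), np.float64(0.966515735927106))
shift [-1.063 -2.802  0.187] roll 0.0011 t 25.2
```

Emit:
carry_out(motion=[[0.1,-0.35,-0.93,0,0],[0.1,-0.35,-0.93,0,0],[0.1,-0.35,-0.93,0,0]])

```text
clock: 25.5
tool_pos: [0.4794, -0.1741, 0.2204]
tcp_rot: [[0.988, -0.154, -0.004], [-0.154, -0.988, 0.003], [-0.004, -0.002, -1.0]]
ft_force: [0.7, -1.2, -0.1]
width: 0.0515
grip_force: 0.0
```

Emit:
carry_out(motion=[[0.1,-0.35,-0.93,0,0],[0.1,-0.35,-0.93,0,0],[0.1,-0.35,-0.93,0,0]])

```text
clock: 25.8
tool_pos: [0.4556, -0.0577, 0.2214]
tcp_rot: [[0.988, -0.153, -0.003], [-0.153, -0.988, 0.001], [-0.003, -0.001, -1.0]]
ft_force: [0.2, -0.3, -0.1]
width: 0.052
grip_force: 0.0
```

Emit:
carry_out(motion=[[0.1,-0.35,-0.93,0.1,0],[0.1,-0.35,-0.93,0.1,0],[0.1,-0.35,-0.93,0.1,0],[0.1,-0.35,-0.93,0.1,0],[0.1,-0.35,-0.93,0.1,0]])

```text
clock: 26.3
tool_pos: [0.4328, 0.0562, 0.2103]
tcp_rot: [[0.988, -0.155, -0.001], [-0.155, -0.988, -0.0], [-0.001, 0.001, -1.0]]
ft_force: [0.4, 0.4, 0.1]
width: 0.0512
grip_force: 0.0
```

```bash
python3 -c "
from h import *
i,C=snap('w14');p,s=fit('corner',[(i,C)],(.4797,.11,0,-.156),True);print(p,s)
p2,s2=fit('corner',[(i,C),ld('w2'),ld('w6')],(.4797,.11,0,-.156));print(p2,s2)
for l in M['corner']:
  m=cv2.resize(sil(C,[l],p),(512,384)); cv2.drawContours(i,cv2.findContours(m,0,1)[0],-1,(0,0,255),1)
c,s=np.cos(p[3]),np.sin(p[3]); g=p[:2]+np.array([[c,-s],[s,c]])@[0,-.027];print('grip',g,np.degrees(p[3]))
x,y=proj(C,[*g,.036])[0]; cv2.circle(i,(int(x),int(y)),2,(255,0,0),-1)
cv2.imwrite('pics/w14f.png',cv2.resize(i[60:280,130:400],None,fx=2,fy=2))"
```

```text
w14 t 26.3 tcp [0.4328 0.0562 0.2103] yaw -8.91 w 0.0512 F [0.4 0.4 0.1]
[ 0.47954668  0.11058815  0.         -0.18530802] 0.9110821850172809
[ 0.47929235  0.11024403 -0.00358776 -0.17677867] 0.8875349072358419
grip [0.47457195 0.0840504 ] -10.61736720906983
```

View pics/w14f.png

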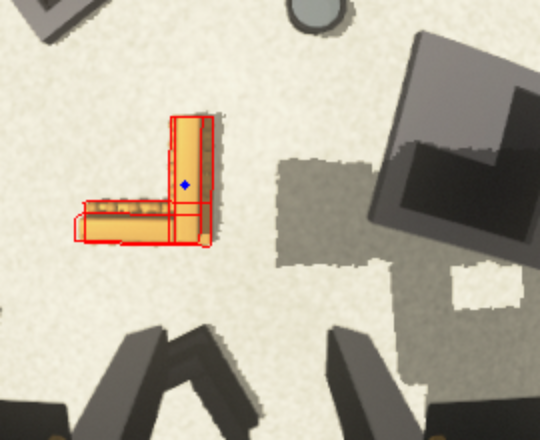

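The corner fits well; the grip point is at crop (185,185), on the ridge along x. The black L is well clear at (210,350).

```bash
python3 go.py .4747 .084 .0345 -10.3
```

```text
shift [ 0.308 -0.287  1.467] roll 0.0074 t 26.35
```

Emit:
carry_out(motion=[[0.1,0.31,-0.287,0.2,0.0075],[0.1,0.31,-0.287,0.6,0.0075],[0.1,0.31,-0.287,1,0.0075],[0.1,0.31,-0.287,1,0.0075],[0.1,0.31,-0.287,1,0.0075]])

```text
clock: 26.85
tool_pos: [0.4749, 0.084, 0.0912]
tcp_rot: [[0.984, -0.18, -0.001], [-0.18, -0.984, -0.0], [-0.001, 0.0, -1.0]]
ft_force: [-0.1, 0.0, 0.1]
width: 0.052
grip_force: 0.0
```

Emit:
carry_out(motion=[[0.1,0,0,0.25,0],[0.1,0,0,0.42,0],[0.1,0,0,0.46,0],[0.1,0,0,0.465,0],[0.1,0,0,0.465,0]])

```text
clock: 27.35
tool_pos: [0.4765, 0.0848, 0.0376]
tcp_rot: [[0.984, -0.178, 0.004], [-0.178, -0.984, -0.0], [0.004, -0.0, -1.0]]
ft_force: [0.7, 0.9, 0.4]
width: 0.0513
grip_force: 0.0
```

Emit:
carry_out(motion=[[-1,0,0,0,0],[-1,0,0,0,0],[-1,0,0,0,0],[-1,0,0,0,0],[-1,0,0,0,0],[-1,0,0,0,0],[-1,0,0,0,0],[-1,0,0,0,0]], squeeze=25)

```text
clock: 28.15
tool_pos: [0.4745, 0.0852, 0.0353]
tcp_rot: [[0.984, -0.178, -0.0], [-0.178, -0.984, -0.0], [-0.0, 0.0, -1.0]]
ft_force: [-0.2, -1.2, 1.2]
width: 0.0139
grip_force: 25.0
```

```bash
python3 -c "
from h import *
for n in('w1','w13','w14','w3','w11'): print(n,fit('cr_corner',[ld(n)],(.4665,-.104,0,-.39),True))
c,s=np.cos(-.391),np.sin(-.391);print('target',np.array([.4665,-.104])+np.array([[c,-s],[s,c]])@[0,-.027])"
```

```text
w1 (array([ 0.46641821, -0.10572496,  0.        , -0.39763939]), np.float64(0.9667552720184299))
w13 (array([ 0.46583456, -0.10579185,  0.        , -0.40131133]), np.float64(0.8192333504401721))
w14 (array([ 0.46426461, -0.103482  ,  0.        , -0.37582381]), np.float64(0.8064163546199777))
w3 (array([ 0.46640287, -0.10324794,  0.        , -0.39702794]), np.float64(0.9405434559276762))
w11 (array([ 0.46575414, -0.10413489,  0.        , -0.39690009]), np.float64(0.7736348176607671))
target [ 0.45620995 -0.12896227]
```

Emit:
carry_out(motion=[[-1,0,0,-0.1,0],[-1,0,0,-0.4,0],[-1,0,0,-0.9,0],[-1,0,0,-0.9,0],[-1,0,0,-0.9,0]])

```text
clock: 28.65
tool_pos: [0.4761, 0.0852, 0.1459]
tcp_rot: [[0.984, -0.178, 0.005], [-0.178, -0.984, -0.0], [0.005, -0.001, -1.0]]
ft_force: [0.0, 0.9, -1.7]
width: 0.0137
grip_force: 25.0
```

Emit:
carry_out(motion=[[-1,0.15,0.5,0,0.069],[-1,0.15,1,0,0.069],[-1,0.15,1,0,0.069],[-1,0.15,1,0,0.069],[-1,0.15,1,0,0.069]])

```text
clock: 29.15
tool_pos: [0.4697, -0.0357, 0.1415]
tcp_rot: [[0.922, -0.386, -0.003], [-0.386, -0.922, 0.001], [-0.003, -0.0, -1.0]]
ft_force: [-0.6, 0.0, -1.2]
width: 0.0137
grip_force: 25.0
```

```bash
python3 go.py .4559 -.1294 .0435 -22.7
```

```text
shift [0.198 0.765 0.816] roll -0.0002 t 29.15
```

Emit:
carry_out(motion=[[-1,0.198,0.765,0,0],[-1,0.198,0.765,0.1,0],[-1,0.198,0.765,0.5,0],[-1,0.198,0.765,0.5,0],[-1,0.198,0.765,0.5,0],[-1,0.198,0.765,0.5,0]])

```text
clock: 29.75
tool_pos: [0.4587, -0.1293, 0.0847]
tcp_rot: [[0.924, -0.384, 0.002], [-0.384, -0.924, -0.001], [0.002, 0.0, -1.0]]
ft_force: [0.2, -0.7, -1.0]
width: 0.0134
grip_force: 25.0
```

```bash
python3 go.py .4559 -.1294 .0443 -22.7
python3 -c "
from h import *
i,C=snap('w15')
cv2.imwrite('pics/w15c.png',cv2.resize(i[80:300,120:400],None,fx=2,fy=2))"
```

```text
shift [-0.022  0.01   0.337] roll 0.0008 t 29.75
w15 t 29.75 tcp [ 0.4587 -0.1293  0.0847] yaw -22.56 w 0.0134 F [ 0.2 -0.7 -1. ]
```

View pics/w15c.png

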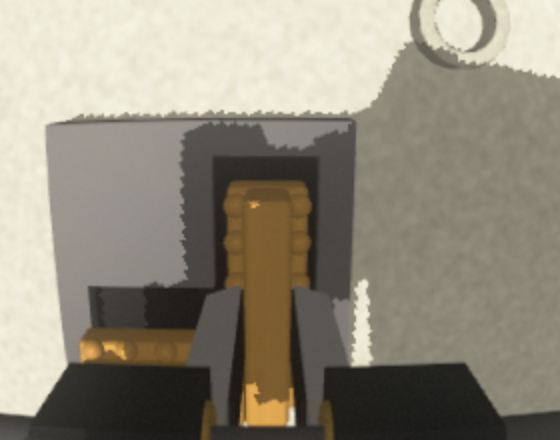

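The corner is aligned above the L recess (arms at crop (268,260) and (135,345)), so I lower it.

Emit:
carry_out(motion=[[-1,-0.015,0.008,0.1,0],[-1,-0.015,0.008,0.2,0],[-1,-0.015,0.008,0.28,0],[-1,-0.015,0.008,0.31,0],[-1,-0.015,0.008,0.325,0],[-1,-0.015,0.008,0.325,0],[-1,-0.015,0.008,0.325,0]])

```text
clock: 30.5
tool_pos: [0.4557, -0.1303, 0.0445]
tcp_rot: [[0.923, -0.386, 0.0], [-0.386, -0.923, -0.0], [0.001, 0.0, -1.0]]
ft_force: [0.3, -0.7, -1.2]
width: 0.014
grip_force: 25.0
```

```bash
python3 go.py .4559 -.1294 .0432 -22.7
```

```text
shift [-0.001 -0.008  0.011] roll 0.0001 t 30.5
```

Emit:
carry_out(motion=[[-1,0,-0.005,0.005,0],[-1,0,-0.005,0.01,0],[-1,0,-0.005,0.013,0],[-1,0,-0.005,0.013,0]])

```text
clock: 30.9
tool_pos: [0.4559, -0.1297, 0.0433]
tcp_rot: [[0.923, -0.385, 0.0], [-0.385, -0.923, -0.0], [0.0, 0.0, -1.0]]
ft_force: [-2.7, 0.9, 4.6]
width: 0.0137
grip_force: 25.0
```

Emit:
carry_out(motion=[[-0.3,0,0,0,0],[-0.3,0,0,0,0],[-0.3,0,0,0,0],[-0.3,0,0,0,0]])

```text
clock: 31.3
tool_pos: [0.4556, -0.1296, 0.0426]
tcp_rot: [[0.923, -0.386, -0.0], [-0.386, -0.923, 0.0], [-0.0, -0.0, -1.0]]
ft_force: [-0.7, -0.3, 0.2]
width: 0.0326
grip_force: 0.0
```

Emit:
carry_out(motion=[[-0.3,0,0,-0.25,0],[-0.3,0,0,-0.6,0],[-0.3,0,0,-1,0],[-0.3,0,0,-1,0],[-0.3,0,0,-1,0]])

```text
clock: 31.8
tool_pos: [0.4563, -0.13, 0.1638]
tcp_rot: [[0.923, -0.386, 0.003], [-0.386, -0.923, -0.001], [0.003, 0.0, -1.0]]
ft_force: [0.0, 0.1, 0.7]
width: 0.0331
grip_force: 0.0
```

Emit:
carry_out(motion=[[-0.3,0,1,-0.9,0],[-0.3,0,1,-0.9,0],[-0.3,0,1,-0.9,0],[-0.3,0,1,-0.9,0],[-0.3,0,1,-0.9,0]])

```text
clock: 32.3
tool_pos: [0.4091, -0.241, 0.2701]
tcp_rot: [[0.922, -0.388, -0.0], [-0.388, -0.922, 0.001], [-0.0, -0.0, -1.0]]
ft_force: [0.0, -0.1, -0.5]
width: 0.0331
grip_force: 0.0
```

```bash
python3 -c "
from h import *
i,C=snap('w16')
print(fit('corner',[(i,C)],(.4663,-.1045,.008,-.397),True)); print(fit('cr_corner',[(i,C)],(.4663,-.1045,0,-.397),True))
s=capture('scene')[:,:,::-1][90:350,70:410]
cv2.imwrite('pics/end.png',np.hstack([cv2.resize(i[:290],None,fx=.8,fy=.8),cv2.resize(s,(380,232))[:232]]))"
```

```text
w16 t 32.3 tcp [ 0.4091 -0.241   0.2701] yaw -22.81 w 0.0331 F [ 0.  -0.1 -0.5]
(array([ 0.46654747, -0.10455169,  0.008     , -0.39090647]), np.float64(0.9279869067103109))
(array([ 0.46623315, -0.10656766,  0.        , -0.39524139]), np.float64(0.6755725810378691))
```

View pics/end.png

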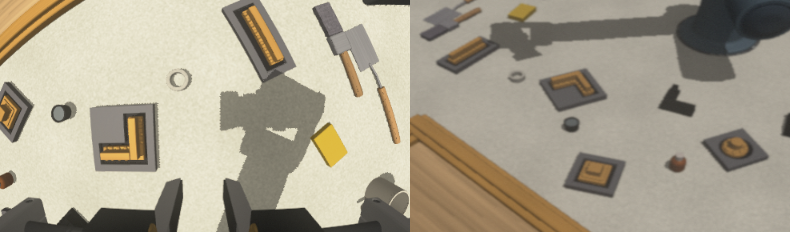

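All four pieces lie in their recesses: corner (573,85), strip (470,52), block (595,173) and rosette (735,147) in the right-hand panel. The bottle (677,163) and loupe (571,124) are standing and the arm is clear.

```bash
python3 -c "
from station import finish_job
print(finish_job())"
```

```text
the job is handed in; nothing more can be done
None
```

The job is handed in at about 32 s: the rosette, block, strip and corner were each set down in their matching cradles in that order, and the last pictures show all four lying in their recesses with the bottle and loupe still standing.

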